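# Hold the splash-screen hinge leaf in line for its pin

## Task

Two loose aluminium hinge leaves lie on the lab bench. Take the one with a single knuckle in the middle by its upright flange, turn it in the air so its knuckle faces the open front of the fixed jamb block, and bring that knuckle between the jamb's two knuckles so that all three holes line up well enough for the 8 mm hinge pin to slide through. Finish while still holding the leaf there in the gripper, level, still and not pressing on the jamb (leave the pin out), with the other leaf and everything else on the bench left alone.

Things in the scene. Friction and masses are not known exactly. Their poses are not given: they have to be found in the camera images.
- leaf_grip (a point): Leaf to use (aluminium, 0.2 kg, loose): centre of its upright flange, the place to grip, 33 mm above the leaf's underside. Flange 10 mm thick (x), 56 mm wide (y), top 60 mm above the underside. x points from flange to knuckle, y along the knuckle hole, z up. Knuckle centre: 75 mm ahead (+x), 21 mm below. Starts flat on the bench, x within 75 degrees of world +x.
- bore_left (a point): Centre of the +y end of the leaf's knuckle hole, 75 mm ahead of, 12 mm to the +y side of and 21 mm below leaf_grip, same axes.
- bore_right (a point): Centre of the -y end of the leaf's knuckle hole, 75 mm ahead of, 12 mm to the -y side of and 21 mm below leaf_grip, same axes.
- jamb_axis (a point): Middle of the gap between the two knuckles of the fixed steel jamb block, on the axis of their holes, 60 mm above the bench. y along the holes, z up, x level from the open front into the block: the leaf belongs on the -x side with its x along this x. Gap 30 mm; knuckles are tubes 26 mm outer diameter, 16 mm long, 14 mm holes, on 24 mm wide posts.
- jamb: The jamb block; origin on the bench right below jamb_axis, same axes, turned up to 23 degrees either way from world x. The gap is open above, in front and below down to the foot plate (8 mm thick, reaching 32 mm in front of the axis), so a leaf let go drops out of line. The block behind starts 20 mm behind the axis and is 52 mm high.
- leaf: Same leaf; origin on its underside, 33 mm below leaf_grip, same axes. Base plate 56 mm wide, 6 mm thick, from x = -18 to 54 mm, then a 24 mm wide tongue to the single knuckle in the middle: a tube of 24 mm outer diameter, 24 mm long, 14 mm hole, centre at x = 75, z = 12 mm.
- other_grip (a point): Bystander: the other leaf, alike but with two knuckles, one at each side; centre of its flange, axes as for leaf_grip.
- tray: Bystander: low steel tray 120 x 70 x 18 mm, origin under its centre.
- pin_mid (a point): Bystander: the steel hinge pin, 8 mm thick, 91 mm long with a square 14 mm head, lying in the tray; its middle.
- screwdriver_grip (a point): Bystander: screwdriver with a wooden handle lying on the bench; middle of its handle.
- beaker_rim (a point): Bystander: empty glass beaker, 70 mm wide, 90 mm high; centre of its mouth.
- stopper: Bystander: black rubber stopper, 28 mm wide at the top, 28 mm high; origin under its centre.
There are look-alikes about, which are no part of the job. Leave any turquoise look-alike of the leaf alone.

How it is judged:
By the outcome, as a careful person would: the job done as asked, in the order asked, and still so for the second after the job is handed in, while the arm keeps its last pose, push and grip.
It also fails if it takes over 35 s, if anything falls off the work surface, if the arm or the gripper's body presses on something with over 40 N, if the wrist force passes 120 N, or if a joint passes its speed limit or range.

## Robot

A 6-joint arm with a two-finger parallel gripper is mounted at the origin on the work surface. World frame = base frame: x ahead of the robot, y to its left, z up, the work surface at z = 0. Lengths are in mm, angles in rad, forces in N, time in s.
With the tool pointing down it reaches from about 325 to 875 mm from the base axis. Payload 4.4 kg.
Tool frame: the origin (TCP) lies on the centre line of the jaws, within the pads' length; the fingertips stand ahead of it and the grasp point (between the pads) lies 6 mm ahead of it (ctrl.tcp_to_tips is the z of the fingertips in the tool frame, in mm); z points along the fingers, y is the line along which they close (so a half turn about z gives the same grasp; the last joint's range is limited). The gripper opens to 85 mm and grips with 20 to 120 N. Pads are 22 mm wide; open, the fingers measure 114 mm over their backs; the gripper's body (76 mm by 85 mm) begins 54 mm behind the grasp point. The pads swing forward as they close: fully open they stand 13 mm farther back than shut.
Start: joints at [0.973, 0.207, 1.542, -0, 1.393, -0.15], TCP at [248.975, 518.304, 256.282] pointing down, gripper open.
Joint ranges: [-2.73, 2.73], [-0.86, 2.22], [0.23, 2.46], [-1.11, 4.25], [0.08, 2.63], [-2.82, 2.82]. Speed limits (rad/s): [2.79, 2.79, 3.14, 3.14, 3.14, 3.14].

## Interface

Orientations are given as a 3x3 rotation matrix whose columns are the frame's x, y, z axes.
In Python, from plant import ctrl, sensors, optics gives the robot as it stands. Calls block until the motion is done:
- ctrl.move_ptp(position, orientation): joint-space move of the TCP to a pose.
- ctrl.move_l(position, rot=None, vel=150, threshold=None): straight line of the TCP; rot=None keeps the orientation; vel is the mean speed in mm/s. With threshold (N) it stops when the force on the tool has changed by that much, and returns True; else False.
- ctrl.set_joints(angles): joint-space move.
- ctrl.gripper_to(opening, force=None): finger opening in mm; force is the grip in N (None keeps the last); returns when the fingers have stopped.
- ctrl.hold(seconds).
- ctrl.solve_ik(position, orientation): joint angles nearest the present ones, or None.
- sensors.read_state(): the state.
- optics.grab_frame(name): name is "scene" or "top" or "wrist"; returns (picture, depth): 400x640x3 uint8, red, green, blue; 400x640 float32, mm along the optical axis (not along the pixel's ray), 0 where there is no reading.
- optics.camera_params(name): a dict with "mtx" (3x3 intrinsics, pixels), "R" (3x3) and "t" (3): a world point X has camera coordinates R X + t; the wrist camera has in their place "T_tool_cam" (4x4, takes a point from camera to tool coordinates, whose origin is the TCP and whose axes are the flange's). Camera axes: x right, y down, z forward; pixel columns grow to the right and rows downward; lengths in mm; the calibration is good to about 2 mm. A picture is of the moment at which its call begins: read the wrist's pose just before it. camera_params takes no time and is no camera call.
A pose or a line that the arm cannot do raises ctrl.MotionError and nothing moves.
- ctrl.finish_job(): hands the job in; it is judged then, once.
The state is a dict: "t": time; "q": joint angles; "qvel": joint speeds; "tau": joint torques, N m; "eef_pos": TCP position; "eef_rot": TCP orientation; "force": force on the tool from outside, world axes, zero at the start; "wrist_torque": the same for the moment, N m; "grip_width": finger opening in mm; "grasp_force": force on a finger pad.
Only numpy, scipy, OpenCV 4.12 (cv2) and the standard library are available. Lean on these libraries where they do the work, as an engineer would, in place of code of your own. Each camera call takes 0.05 s, during which the arm holds its last target. There are 200 camera calls.

## Working session

There is one attempt and no reset: what is moved stays moved. The work goes in short steps, each a Python script; the robot and the scene stay as the last script left them, time stands still between calls to the robot, and variables do not carry over. Pictures are saved under pics/ and viewed, at most 10 in all, crops included, and the job is handed in when it is done.

```bash
mkdir -p pics; python3 - <<'E'
from plant import ctrl,sensors,optics
import cv2,numpy as np
s=sensors.read_state();print(s['t'],s['force'],ctrl.tcp_to_tips)
for n in("scene","top"):
    p,d=optics.grab_frame(n);cv2.imwrite(f"pics/{n}0.png",p[...,::-1]);np.savez(f"{n}0.npz",p=p,d=d)
    c=optics.camera_params(n);print(n,c['mtx'].round(1).tolist(),c['R'].round(3).tolist(),c['t'].round(1).tolist())
print(optics.camera_params("wrist")['T_tool_cam'])
E
```

```text
0.0 [-0.26126588 -0.09619409  0.35988109] 25.0
scene [[490.5, 0.0, 318.0], [0.0, 490.5, 203.3], [0.0, 0.0, 1.0]] [[-0.514, 0.858, -0.006], [0.545, 0.321, -0.775], [-0.663, -0.401, -0.632]] [359.8, -222.7, 1686.5]
top [[465.7, 0.0, 313.4], [0.0, 465.7, 199.9], [0.0, 0.0, 1.0]] [[-0.028, -1.0, 0.001], [-0.981, 0.027, -0.191], [0.191, -0.006, -0.982]] [-78.8, 562.4, 1213.2]
[[-5.96273231e-04 -9.48945339e-01 -3.15439991e-01  8.08654627e+01]
 [ 9.99999791e-01 -6.44646529e-04  4.90147523e-05 -9.48737148e-01]
 [-2.49859616e-04 -3.15439896e-01  9.48945525e-01 -1.16785005e+02]
 [ 0.00000000e+00  0.00000000e+00  0.00000000e+00  1.00000000e+00]]
```

View pics/top0.png

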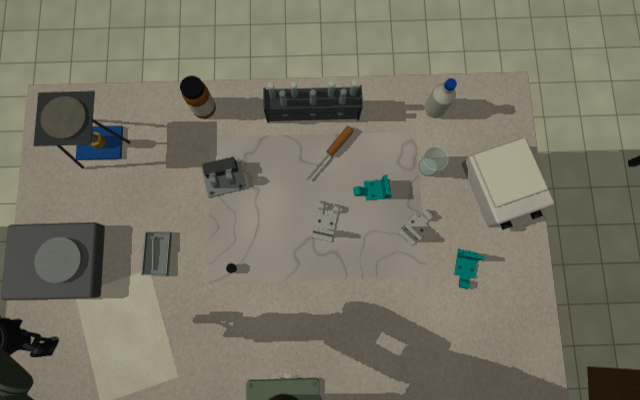

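View pics/scene0.png

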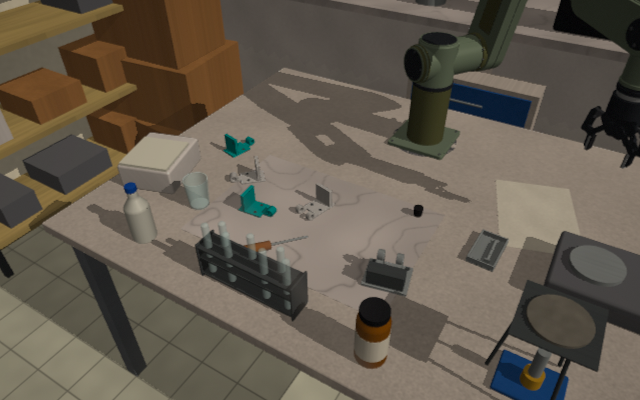

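Top view: two grey leaves near (326,222) and (416,226), the jamb at (224,177), and turquoise decoys at (375,188) and (466,268). I'll enlarge the leaves and the jamb.

```bash
python3 - <<'E'
import cv2,numpy as np
t=cv2.imread("pics/top0.png")
a=cv2.resize(t[195:250,300:440],(784,308),interpolation=cv2.INTER_CUBIC)
b=cv2.resize(t[150:205,190:260],(350,275),interpolation=cv2.INTER_CUBIC)
s=cv2.imread("pics/scene0.png");c=cv2.resize(s[150:220,225:335],(432,275),interpolation=cv2.INTER_CUBIC)
cv2.imwrite("pics/crop1.png",np.vstack([a,np.hstack([b,c,np.zeros((275,2,3),np.uint8)])]))
d=np.load("top0.npz")['d'];print(d[150:205:6,190:260:6].round(),d[200:250:5,305:350:4].round(),d[205:245:4,395:435:4].round())
E
```

```text
[[1347. 1349. 1349. 1350. 1349. 1345. 1354. 1351. 1348. 1348. 1352. 1354.]
 [1345. 1348. 1348. 1345. 1344. 1347. 1344. 1294. 1345. 1348. 1344. 1344.]
 [1347. 1348. 1339. 1288. 1291. 1290. 1288. 1294. 1336. 1341. 1340. 1346.]
 [1338. 1338. 1333. 1285. 1287. 1288. 1284. 1290. 1331. 1342. 1337. 1343.]
 [1335. 1338. 1336. 1287. 1262. 1313. 1263. 1285. 1327. 1337. 1337. 1332.]
 [1331. 1332. 1335. 1333. 1263. 1322. 1322. 1289. 1329. 1325.    0. 1332.]
 [1332. 1330. 1324. 1322. 1299. 1322. 1318. 1319. 1328. 1320. 1326. 1322.]
 [1330. 1322. 1327. 1310. 1321. 1321. 1317. 1323. 1324. 1322. 1328. 1322.]
 [1323. 1313. 1325. 1327. 1323. 1318. 1323. 1325. 1324. 1322. 1326. 1319.]
 [1315. 1320. 1318. 1319. 1316. 1316. 1313. 1320. 1319. 1320. 1321. 1319.]] [[1321. 1320. 1323. 1320. 1317. 1324. 1323. 1323. 1320. 1319. 1324. 1319.]
 [1321. 1318. 1318. 1319. 1297. 1318. 1316. 1320. 1299. 1318. 1319. 1322.]
 [1314. 1318. 1312. 1317. 1310. 1317. 1315. 1296. 1296. 1319. 1316. 1316.]
 [1312. 1313. 1313. 1306. 1308. 1309. 1309. 1306. 1311. 1315. 1310. 1313.]
 [1313. 1310. 1310. 1306. 1300. 1303. 1303. 1305.
[... 332 characters left out ...]
. 1296. 1294. 1294. 1292. 1294. 1292. 1298. 1296. 1294. 1298. 1297.]] [[1319. 1316. 1318. 1318. 1317. 1323. 1323. 1319. 1326. 1319.]
 [1311. 1319. 1315. 1315. 1312. 1315. 1315. 1315. 1299. 1317.]
 [1310. 1313. 1312. 1315. 1312. 1314. 1319. 1301. 1289. 1294.]
 [1312. 1310. 1311. 1311. 1308. 1308. 1310. 1305. 1292. 1290.]
 [1307. 1311. 1311. 1309. 1305. 1303. 1297. 1306. 1311. 1309.]
 [1308. 1310. 1289. 1247. 1306. 1308. 1310. 1302. 1297. 1306.]
 [1311. 1302. 1295. 1257. 1243. 1298. 1300. 1301. 1301. 1302.]
 [1303. 1304. 1298. 1293. 1262. 1243. 1296.    0. 1305. 1300.]
 [1300. 1299. 1297. 1295. 1294. 1259. 1243. 1301. 1303. 1302.]
 [1305. 1299. 1296. 1296. 1298. 1295. 1297. 1298. 1298. 1301.]]
```

View pics/crop1.png

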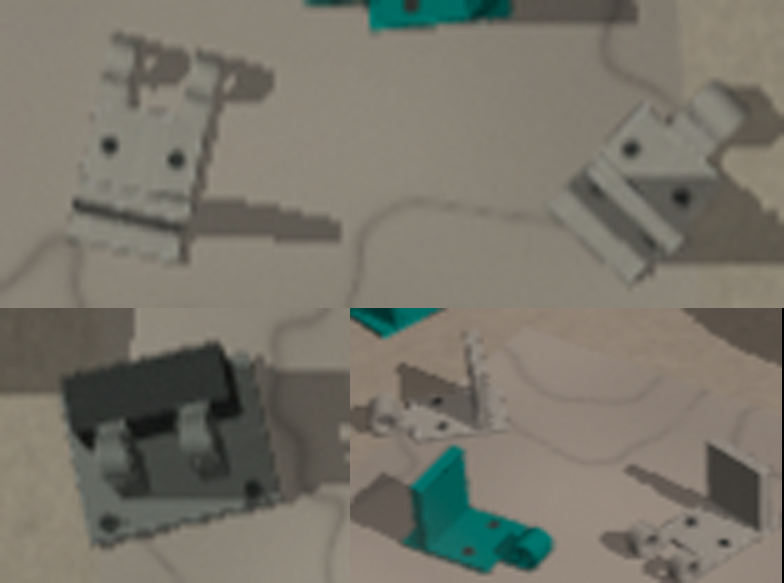

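The right-hand leaf (416,226) has the single knuckle; the left one (326,222) has two. The jamb's knuckle tops are at about (213,174) and (229,171). I'll get coarse poses from these and look from the wrist over the jamb, then over the leaf.

```bash
cat > h.py <<'E'
from plant import ctrl,sensors,optics
import cv2,numpy as np
def cam(n,st=None):
    c=optics.camera_params(n)
    if n!="wrist": return c['mtx'],c['R'],c['t']
    T=np.eye(4);T[:3,:3]=st['eef_rot'];T[:3,3]=st['eef_pos'];T=np.linalg.inv(T@c['T_tool_cam'])
    return c['mtx'],T[:3,:3],T[:3,3]
def ray(C,uv,z):
    K,R,t=C;o=-R.T@t;d=R.T@np.linalg.solve(K,[uv[0],uv[1],1]);return o+d*(z-o[2])/d[2]
def proj(C,X):
    K,R,t=C;p=K@(R@np.asarray(X,float)+t);return p[:2]/p[2]
def Rt(yaw,s):  # tool down, tool y = s * (cos yaw, sin yaw)
    y=s*np.array([np.cos(yaw),np.sin(yaw),0]);z=np.array([0,0,-1.]);return np.column_stack([np.cross(y,z),y,z])
def shot(name):
    st=sensors.read_state();p,d=optics.grab_frame("wrist");cv2.imwrite(f"pics/{name}.png",p[...,::-1]);np.savez(name+".npz",p=p,d=d,pos=st['eef_pos'],rot=st['eef_rot'])
def load(name):
    a=np.load(name+".npz");return a['p'],a['d'],cam("wrist",dict(eef_pos=a['pos'],eef_rot=a['rot']))
E
python3 - <<'E'
from h import *
C=cam("top");f=ray(C,(413.9,232),60);k=ray(C,(427.7,215),24)
a=ray(C,(213,174.4),73);b=ray(C,(229,171.4),73)
ly=np.arctan2(*(k-f)[1::-1]);j=(a+b)/2;v=a-b;jy=np.arctan2(-v[0],v[1])
print(f,k,np.degrees(ly),np.hypot(*(k-f)[:2]),j,np.degrees(jy),np.linalg.norm(v))
print(optics.camera_params("wrist")['mtx'])
for s in(1,-1):
    for y,p in((ly,f),(jy,j)):
        q=ctrl.solve_ik([p[0],p[1],200],Rt(y,s));print(s,None if q is None else np.round(q,2))
m=(f+k)/2
# choose s with the smaller wrist turn
S=min((1,-1),key=lambda s:max(abs(ctrl.solve_ik([p[0],p[1],200],Rt(y,s))[5]) if ctrl.solve_ik([p[0],p[1],200],Rt(y,s)) is not None else 9 for y,p in((ly,f),(jy,j))))
print("S",S)
ctrl.move_ptp([j[0],j[1],230],Rt(jy,S));shot("wj")
ctrl.move_ptp([m[0],m[1],200],Rt(ly,S));shot("wl")
print(sensors.read_state()['t'])
E
python3 -c "
import cv2,numpy as np
a,b=[cv2.imread(f'pics/{n}.png') for n in('wj','wl')]
cv2.imwrite('pics/w1.png',a);cv2.imwrite('pics/w2.png',b)"
```

```text
[ 464.09828351 -360.56201651   60.        ] [ 514.54693111 -410.03629278   24.        ] -44.44131342573022 70.65953621056843 [637.91263075 153.88150592  73.        ] 9.425095282525632 43.84752864009365
[[340.19275879   0.         324.62387779]
 [  0.         340.19275879 195.50256131]
 [  0.           0.           1.        ]]
1 [-0.81  0.28  1.57 -0.    1.29 -0.03]
1 [ 0.1   0.42  1.38 -0.    1.34 -0.06]
-1 None
-1 None
S 1
4.1417
```

View pics/wj.png

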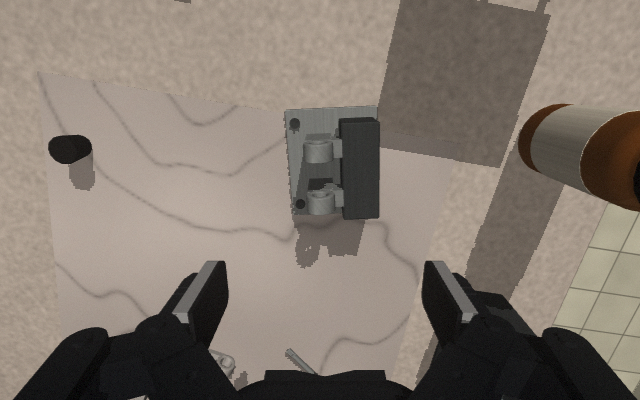

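View pics/wl.png

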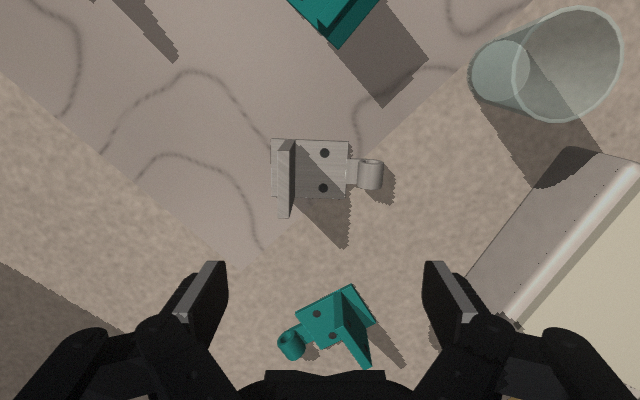

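Wrist views: in wj the jamb's knuckles are at (318,151) and (320,203), with the open front to the left. In wl the single-knuckle leaf has its flange near (283,178) and its knuckle at (370,174), with no neighbour within finger reach. Next I'll measure closely.

```bash
python3 - <<'E'
from h import *
def cloud(n,box):
    p,d,C=load(n);K,R,t=C;x0,x1,y0,y1=box;v,u=np.mgrid[y0:y1,x0:x1];z=d[y0:y1,x0:x1]
    P=np.stack([(u-K[0,2])/K[0,0]*z,(v-K[1,2])/K[1,1]*z,z],-1).reshape(-1,3);P=P[P[:,2]>0];return (P-t)@R
P=cloud("wl",(262,392,130,225));print("bench z",np.median(P[:,2]))
for lo,hi in((54,70),(3.5,9),(16,30)):
    Q=P[(P[:,2]>lo)&(P[:,2]<hi)];print("leaf",lo,len(Q),Q.mean(0).round(1),cv2.minAreaRect(Q[:,:2].astype(np.float32)))
P=cloud("wj",(280,345,100,225))
Q=P[(P[:,2]>62)&(P[:,2]<82)];_,l,c=cv2.kmeans(Q[:,:2].astype(np.float32),2,None,(3,50,.1),5,0);print("jamb knuckles",c,np.bincount(l.ravel()),Q[:,2].max())
for i in(0,1):print(cv2.minAreaRect(Q[l.ravel()==i,:2].astype(np.float32)))
P=cloud("wj",(280,390,100,230));Q=P[(P[:,2]>46)&(P[:,2]<58)];print("block",cv2.minAreaRect(Q[:,:2].astype(np.float32)))
a=cv2.imread("pics/wl.png")[110:235,262:392];b=cv2.imread("pics/wj.png")[100:225,284:382]
cv2.imwrite("pics/crop2.png",cv2.convertScaleAbs(cv2.resize(np.hstack([a,b]),None,fx=3.5,fy=3.5,interpolation=cv2.INTER_CUBIC),alpha=1.4))
E
```

```text
bench z 0.8158813848208241
leaf 54 884 [ 470.1 -358.5   59.1] ((469.261962890625, -359.2433776855469), (55.87890625, 9.865100860595703), 43.17965316772461)
leaf 3.5 3706 [ 488.7 -378.1    5.2] ((491.5995788574219, -383.128662109375), (56.2849235534668, 100.95464324951172), 42.95374298095703)
leaf 16 707 [ 514.8 -405.2   21.2] ((504.00799560546875, -384.4197082519531), (54.96579360961914, 85.67256164550781), 53.447017669677734)
jamb knuckles [[627.8439  179.26234]
 [637.2955  134.69647]] [575 508] 74.16081824672983
((627.8399658203125, 178.90618896484375), (24.84852409362793, 16.06793212890625), 12.2495756149292)
((637.3770751953125, 133.9998321533203), (25.03230857849121, 16.160053253173828), 12.520801544189453)
block ((653.1912841796875, 160.82252502441406), (65.99346923828125, 89.92225646972656), 11.81369400024414)
```

View pics/crop2.png

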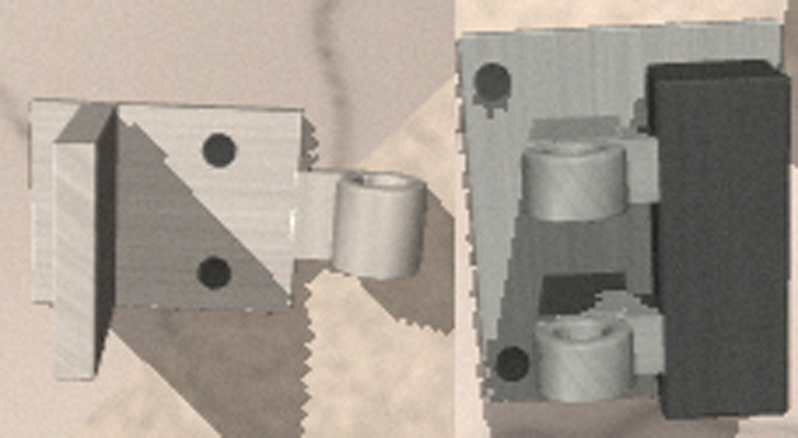

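The depth fits match the drawing: flange top 55.9 x 9.9 mm, knuckle spacing 45.9 mm. Leaf grip is at (469.3,-359.2) with yaw -47°, and the jamb axis at (632.6,156.5) with yaw 12°. Now grasp and carry to a point 50 mm in front of the jamb.

```bash
python3 - <<'E'
from h import *
ly,jy=np.radians(-47),np.radians(12.0);g=np.array([469.3,-359.2])
j=np.array([632.6,156.45]);ux=np.array([np.cos(jy),np.sin(jy)])
ctrl.gripper_to(50)
ctrl.move_ptp([*g,130],Rt(ly,1));ctrl.move_l([*g,39],vel=100)
ctrl.gripper_to(0,force=60);s=sensors.read_state();print(s['grip_width'],s['grasp_force'])
ctrl.move_l([*g,180],vel=120)
a=j-125*ux
ctrl.move_ptp([*a,170],Rt(jy,1));ctrl.move_l([*a,90],vel=100);ctrl.hold(.3)
s=sensors.read_state();print(s['t'],s['grip_width'],s['grasp_force'],s['eef_pos'],s['force']);shot("wc")
E
```

```text
9.27857593623732 59.10543143749237
10.8583 9.088181624279356 58.303765654563904 [510.72238554 130.5277629   90.57057137] [-0.47847775  0.13009807 -2.10088948]
```

View pics/wc.png

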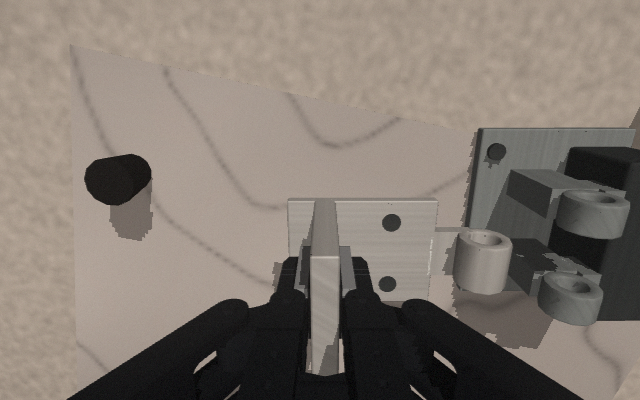

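The leaf is held by its flange at (325,230), its knuckle at (482,262) pointing at the gap between jamb knuckles (592,215) and (570,298). I'll measure both in this one view.

```bash
cat >> h.py <<'E'
def cloud(n):
    p,d,(K,R,t)=load(n);v,u=np.mgrid[:400,:640];z=d
    P=np.stack([(u-K[0,2])/K[0,0]*z,(v-K[1,2])/K[1,1]*z,z],-1);W=(P-t)@R;W[z<=0]=np.nan;return W
def jf(W,j=(632.6,156.45),a=12.0):
    a=np.radians(a);x,y=W[...,0]-j[0],W[...,1]-j[1];return np.stack([np.cos(a)*x+np.sin(a)*y,-np.sin(a)*x+np.cos(a)*y,W[...,2]],-1)
def rect(Q):
    (c,s,a)=cv2.minAreaRect(Q[:,:2].astype(np.float32));return np.round([*c,*s,a],2),len(Q),Q[:,2].min().round(1),np.percentile(Q[:,2],99).round(1)
E
python3 - <<'E'
from h import *
W=jf(cloud("wc"));X,Y,Z=W[...,0],W[...,1],W[...,2]
with np.errstate(invalid='ignore'):
    for n,m in(("base",(X>-160)&(X<-72)&(abs(Y)<33)&(Z>48)&(Z<60)),("kn top",(X>-66)&(X<-34)&(abs(Y)<16)&(Z>65)&(Z<82)),
      ("jL",(abs(X)<15)&(Y>10)&(Y<38)&(Z>64)&(Z<82)),("jR",(abs(X)<15)&(Y<-10)&(Y>-38)&(Z>64)&(Z<82))):
        Q=W[m];print(n,rect(Q),Q.mean(0).round(2))
        if n=="base":
            F=Q[np.abs(Q[:,2]-np.median(Q[:,2]))<3];c=np.linalg.lstsq(np.c_[F[:,:2],np.ones(len(F))],F[:,2],rcond=None)[0];print("slope deg",np.degrees(c[:2]),"z at x=-75",c@[-125,0,1])
        elif len(Q): # cylinder fit: (x-xc)^2+(z-zc)^2=r^2
            A=np.c_[2*Q[:,0],2*Q[:,2],np.ones(len(Q))];b=(Q[:,[0,2]]**2).sum(1);xc,zc,k=np.linalg.lstsq(A,b,rcond=None)[0];print("  axis x,z",xc,zc,"r",np.sqrt(k+xc*xc+zc*zc))
E
```

```text
base (array([-107.6 ,   -0.36,   56.61,   71.19,   89.84]), 9493, np.float64(50.7), np.float64(57.5)) [-99.12   7.24  55.93]
slope deg [ 0.06444361 -0.19995695] z at x=-75 55.979248729406486
kn top (array([-50.78,  -0.27,  22.94,  24.76,   0.33]), 2446, np.float64(65.0), np.float64(74.7)) [-52.79   0.87  71.3 ]
  axis x,z -50.57117505789737 63.7278804206353 r 10.124011616108284
jL (array([-2.05, 22.79, 23.29, 16.62,  0.05]), 1919, np.float64(64.0), np.float64(72.7)) [-4.65 23.55 69.47]
  axis x,z -2.009958481031923 62.502568231728084 r 9.532890842129513
jR (array([ -1.94, -23.08,  17.16,  23.38,  88.38]), 1582, np.float64(64.0), np.float64(72.6)) [ -4.37 -21.89  69.28]
  axis x,z -2.004348998198373 62.67827114985098 r 9.271956450505481
```

```bash
python3 - <<'E'
from h import *
s=sensors.read_state();a=np.radians(12);d=np.array([49.7*np.cos(a),49.7*np.sin(a),-2.7])
print(ctrl.move_l(s['eef_pos']+d,vel=40,threshold=10));ctrl.hold(.4)
s=sensors.read_state();print(s['t'],s['eef_pos'],s['force'],s['wrist_torque']);shot("wi")
p,dd=optics.grab_frame("scene");np.savez("sc.npz",p=p);cv2.imwrite("pics/sc.png",p[...,::-1])
W=jf(cloud("wi"));X,Y,Z=np.moveaxis(W,-1,0)
with np.errstate(invalid='ignore'):
    for n,lo,hi,r in(("leaf",-14,14,12),("jL",15,35,13),("jR",-35,-15,13)):
        Q=W[(abs(X)<16)&(Y>lo)&(Y<hi)&(Z>50)&(Z<82)];zt=np.percentile(Q[:,2],98);T=Q[Q[:,2]>zt-r+4.5]
        print(n,"ztop-r",zt-r,"xmin",np.percentile(T[:,0],1),"xmin+half",np.percentile(T[:,0],1)+np.sqrt(r*r-4.5**2),rect(T))
    Q=W[(X>-100)&(X<-22)&(abs(Y)<33)&(Z>46)&(Z<58)];print("base",rect(Q),np.median(Q[:,2]))
i=cv2.imread("pics/wi.png")[150:350,400:640];t=cv2.resize(cv2.imread("pics/sc.png")[235:305,345:425],None,fx=4.5,fy=4.5,interpolation=cv2.INTER_CUBIC)
i=cv2.resize(i,None,fx=1.8,fy=1.8);o=np.zeros((360,800,3),np.uint8);o[:,:432]=i;o[:315,435:795]=t;cv2.imwrite("pics/v.png",cv2.convertScaleAbs(o,alpha=1.4))
E
```

```text
False
12.7083 [559.18885383 140.84500731  87.76702202] [ 0.41460838 -0.28991095 -1.80881361] [-0.06027043  0.02470951  0.05852793]
leaf ztop-r 59.482379878436745 xmin -11.36472607534021 xmin+half -0.24042834469671526 (array([-0.92, -0.4 , 22.62, 24.83,  1.5 ]), 2279, np.float64(64.0), np.float64(71.8))
jL ztop-r 59.54729703847718 xmin -12.507678355042229 xmin+half -0.31136743739176076 (array([-1.34, 23.02, 24.64, 16.04,  0.09]), 1925, np.float64(64.1), np.float64(72.9))
jR ztop-r 59.34402673762901 xmin -12.350081003008604 xmin+half -0.1537700853581363 (array([ -1.19, -23.28,  24.67,  16.49,   0.  ]), 1512, np.float64(63.9), np.float64(72.7))
base (array([-5.782e+01, -2.500e-01,  7.167e+01,  5.645e+01,  4.000e-02]), 9586, np.float64(47.9), np.float64(54.8)) 53.15042882527402
```

View pics/v.png

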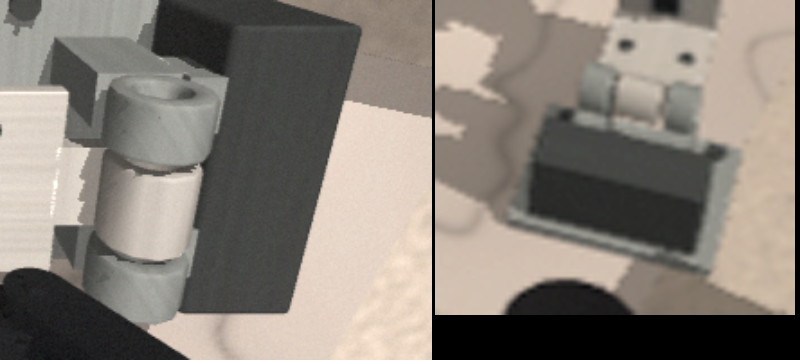

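The leaf's knuckle sits in line between the jamb's two. Offsets are about 0.2 mm in x, 0.3 mm in y and 0.1 mm in z, the leaf is level, and the wrist carries only its weight. Handing in.

```bash
python3 -c "
from plant import ctrl
print(ctrl.finish_job())"
```

```text
the job is handed in; nothing more can be done
None
```

The job is handed in: the single-knuckle leaf is held level between the jamb's knuckles, with its hole within about 0.3 mm of theirs by the last wrist-camera measurement, no sign of contact with the jamb, and about 13 s used.

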